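# Feed one turned part to the V locator with the bench feeder

## Task

Without picking anything up, press the feeder's black plunger once, fully down, so that a single turned part is pushed out of the bottom of the magazine, and let the plunger spring all the way back up so that the next part drops into place. Then nudge the fed part sideways along the outfeed track with the fingertips until it sits, upright, home in the V notch of the V locator (at one end of the track; the other end has a plain stop). Leave the other parts in the magazine and do not disturb the fitting, the punch and the brush beside the feeder.

Things in the scene. Friction and masses are not known exactly. Their poses are not given: they have to be found in the camera images.
- feeder: Slide feeder fixed on the bench: 16 mm aluminium base plate with an upright magazine of four steel angles (1 mm play round the 22 mm parts, top 54 mm above the plate), behind it a grey housing (its bush 46 mm above the plate) with the black plunger, in front an outfeed track. Origin on the bench under the magazine's axis; z up, -x is the way parts come out (towards the robot, give or take 0.3 rad), y along the track.
- magazine (a point): Centre of the magazine's floor: on the magazine's axis, on the top of the base plate (16 mm above the bench). Same axes as the feeder. Of the room's furniture, a tall assembly fixture (0.27 m) stands on the bench from about 0.17 m to the right of the robot's centre line (x from 0.45), a lever press (0.4 m) from about 0.2 m to the left.
- track (a point): Middle of the track on the plate's top, 41 mm in front of the magazine's axis (feeder's -x) and 16 mm above the bench; the plunger, fully pressed, leaves the fed part standing about here. Axes as the feeder's. The track runs 90 mm either way in y; it is 25 mm wide between two steel rails, 5 mm high above the plate; the rail on the magazine's side is open for 14 mm either side of here.
- plunger_top (a point): Middle of the top of the plunger's black mushroom cap (30 mm across), 97 mm above the bench at rest; it moves with the plunger. It lies 42 mm behind the magazine's axis (x = +0.042, y = 0 in the feeder's frame).
- plunger (a joint): Travel of the plunger in m: 0 = up at rest, 0.022 = fully down. Straight down; spring force about 4 N at the start, 9.5 N at the bottom plus a little damping when moved fast; springs back up by itself within about half a second when let go.
- part_low: The lowest turned part in the magazine, the one to be fed: a brass collar 22 mm across and 15 mm high with a steel pin of 6 mm rising 5 mm from its top, 20 mm in all, 18 g. Origin at the centre of its underside, z up along its pin.
- part_mid: The second turned part, alike; at the start it stands on the pin of the lowest one, 20 mm higher, and drops to the magazine's floor when the plunger is back up. Origin at the centre of its underside.
- part_top: The third turned part, alike, on top of the second. Origin at the centre of its underside.
- v_locator: Dark steel locator clamped in the track, at its left or its right end: 24 mm wide (x), 36 mm long (y), 8 mm high, its clamping screw 4 mm higher, a 90 degree V notch in each y end. Fixed. Origin at the centre of its underside, on the plate; axes as the feeder's. Use the notch that faces the magazine: a part home in it has its axis 22.6 mm from this origin, towards the magazine.
- seat_right (a point): Where a part's axis lies when home in the notch on the locator's -y side (the side to use when the locator is at the track's left, +y, end), at plate height.
- seat_left (a point): The same for the notch on the locator's +y side (the one to use when the locator is at the track's right, -y, end).
- end_stop: Plain dark steel stop block, 24 x 14 x 8 mm with a clamping screw, at the other end of the track from the locator. Fixed. Origin at the centre of its underside.
- fitting: Loose brass hose fitting standing on the bench at the feeder's left, 16 x 18 x 34 mm, origin at the centre of its underside. Bystander.
- punch: Loose grey press punch standing on the bench at the feeder's right, 20 mm across, 60 mm high, origin at the centre of its underside. Bystander.
- brush: Loose parts brush with a wooden handle lying on the bench in front of the feeder, 146 mm long in its y, 20 mm wide, 9 mm high, origin at the centre of its underside. Bystander.

How it is judged:
By the outcome, as a careful person would: the job done as asked, in the order asked, and still so for the second after the job is handed in, with the robot touching nothing.
It also fails if it takes over 40 s, if anything falls off the work surface, if the arm or the gripper's body presses on something with over 40 N, if the wrist force passes 120 N, or if a joint passes its speed limit or range.

## Robot

A 6-joint arm with a two-finger parallel gripper is mounted at the origin on a cart in front of the work surface, level with it; the furniture and walls round the work are solid. World frame = base frame: x ahead of the robot, y to its left, z up, the work surface at z = 0. Lengths are in m, angles in rad, forces in N, time in s.
With the tool pointing down it reaches from about 0.225 to 0.875 m from the base axis. Payload 3.4 kg.
Tool frame: the origin (TCP) lies at the very end of the fingers, on their centre line; the grasp point (between the pads) lies 19 mm behind it (manip.hold_point_z is the distance from the TCP to the grasp point, in m); z points along the fingers, x is the direction in which the jaws open and shut, and the axes are right-handed (so a half turn about z gives the same grasp; the last joint's range is limited). The gripper opens to 85 mm and grips with 20 to 120 N. Pads are 22 mm wide; open, the fingers measure 114 mm over their backs; the gripper's body (76 mm by 85 mm) begins 54 mm behind the grasp point. The pads swing forward as they close: fully open they stand 13 mm farther back than shut.
Start: joints at [1.02, 0.276, 1.505, -0, 1.361, -0.121], TCP at [0.24, 0.523, 0.205] pointing down, gripper open.
Joint ranges: [-2.89, 2.89], [-0.75, 2.08], [0.22, 2.7], [-1.18, 4.32], [0.11, 2.71], [-2.7, 2.7]. Speed limits (rad/s): [2.57, 2.57, 3.14, 3.14, 3.14, 3.14].

## Interface

Orientations are given as a unit quaternion [w, x, y, z].
In Python, from rig import manip gives the robot as it stands.
- The arm moves only by the tool apply_moves, never from a script. Its argument "commands" is one flat list of numbers, 6 for each row, row after row: the shift along the tool's x, y, z normalised to -1 to 1, where 1 is 0.03 m, then the turn, a rotation vector about the tool's x, y, z normalised to -1 to 1, where 1 is 0.15 rad. A call has 1 to 20 rows; each row shifts and turns the commanded pose from where the row before left it, along the tool's axes as they then stand; what a row does not reach is not made up. A row lasts 1/10 s, in which the tool goes at most 50 mm and 8.59 degrees, less where a joint would pass 70% of its speed; a pose out of reach is approached as far as the arm can. A call with a number of a shift or a turn outside -1 to 1 is refused whole. A call with a gripper value outside its range is refused whole. "jaw" is the opening, from -1 (shut) to 1 (fully open), set as the call begins (left out, the last holds). The fingers move at their own pace and stop on an object; "newtons" is the grip in N (left out, the last holds). Time passes only in rows, so rows that do not move let the fingers close. It gives the time, the measured TCP pose, the force and the opening at its end, in the units of the state.
- manip.get_state(): the state, without advancing time (a new reading comes with each control period).
- manip.get_image(name): name is "side" or "top" or "wrist"; returns a dict with "frame" (400x640x3 uint8, red, green, blue), "fx", "fy", "cx", "cy" (pixels), "k1" (the pictures are not rectified: a ray, as slopes to the right and down, at radius r is drawn at 1 + k1 r^2 times it, then the intrinsics apply), "extrinsics" (4x4, takes a point from camera to world coordinates); the wrist camera has in their place "mount" (4x4, takes a point from camera to tool coordinates, whose origin is the TCP and whose axes are the tool frame's). Camera axes: x right, y up, looking along -z (the intrinsics and any distortion apply to the point x, -y, -z); pixel columns grow to the right and rows downward; lengths in m; the calibration is good to about 2 mm. A picture is of the moment at which its call begins: read the wrist's pose just before it. There is no depth.
- manip.sign_off(): hands the job in, once; it reports no verdict.
The state is a dict: "clock": time; "qpos": joint angles; "qd": joint speeds; "effort": joint torques, N m; "position": TCP position; "ee_rot": TCP orientation; "contact_force": force on the tool from outside, world axes, zero at the start; "moment": the same for the moment, N m; "width": finger opening in m.
Only numpy, scipy, OpenCV 4.12 (cv2) and the standard library are available. Lean on these libraries where they do the work, as an engineer would, in place of code of your own. Each camera call takes 0.05 s, during which the arm holds its last target. There are 200 camera calls.

## Working session

There is one attempt and no reset: what is moved stays moved. The work goes in short steps, Python scripts to look and compute and a tool call to move; the robot and the scene stay as the last step left them, time stands still between calls to the robot, and variables do not carry over. Pictures are saved under pics/ and viewed, about 8 in all and at most 12, crops included, and the job is handed in when it is done.

Besides the shell and the picture viewer there is one more tool, called by a JSON object that holds its "op" and its "data". apply_moves: Moves the arm, as the interface text tells. Scaled input: -1 to 1 covers 0.03 m each way for a shift and 0.15 rad each way for a turn. Its arguments: {"type":"object","properties":{"commands":{"type":"array"},"jaw":{"type":"number"},"newtons":{"type":"number"}},"required":["commands"]}

```bash
mkdir -p pics
cat > h.py <<'E'
import numpy as np, cv2
from scipy.spatial.transform import Rotation as R
from rig import manip
def snap(name, fn=None):
    s=manip.get_state(); im=manip.get_image(name)
    if name=='wrist':
        T=np.eye(4); q=s['ee_rot']; T[:3,:3]=R.from_quat([q[1],q[2],q[3],q[0]]).as_matrix(); T[:3,3]=s['position']
        im['extrinsics']=T@np.array(im['mount'])
    if fn: cv2.imwrite('pics/'+fn, im['frame'][:,:,::-1]); np.savez('pics/'+fn+'.npz',**{k:v for k,v in im.items() if k!='mount'})
    return im
def load(fn): return dict(np.load('pics/'+fn+'.npz'))
def ray(im,u,v):
    d=np.array([(u-im['cx'])/im['fx'],(v-im['cy'])/im['fy']],float)
    k=float(im['k1']); p=d.copy()
    for _ in range(20): p=d/(1+k*(p@p))
    E=np.array(im['extrinsics']); w=E[:3,:3]@np.array([p[0],-p[1],-1.0])
    return E[:3,3],w
def onz(im,u,v,z):
    o,w=ray(im,u,v); return o+w*(z-o[2])/w[2]
def proj(im,P):
    E=np.array(im['extrinsics']); c=E[:3,:3].T@(np.array(P)-E[:3,3]); p=np.array([c[0],-c[1]])/-c[2]
    p=p*(1+float(im['k1'])*(p@p)); return np.array([p[0]*im['fx']+im['cx'],p[1]*im['fy']+im['cy']])
E
python3 - <<'E'
from h import *
for n in ('top','side'):
    im=snap(n,n+'0.png'); print(n,im['fx'],im['k1'],np.round(im['extrinsics'],3).tolist())
s=manip.get_state(); print(s)
E
```

```text
top 442.87933889544547 -0.05992701875585841 [[0.025, 0.98, -0.196, 0.284], [-0.999, 0.032, 0.033, 0.038], [0.039, 0.195, 0.98, 0.928], [0.0, 0.0, 0.0, 1.0]]
side 518.152645919241 0.039900649966604716 [[0.946, 0.101, -0.308, 0.214], [-0.324, 0.359, -0.875, -0.711], [0.022, 0.928, 0.373, 0.399], [0.0, 0.0, 0.0, 1.0]]
{'clock': 0.1, 'qpos': array([ 1.02000163e+00,  2.76496185e-01,  1.50600094e+00,  2.32502832e-05,
        1.36072258e+00, -1.21009151e-01]), 'qd': array([ 3.84914226e-04, -1.86866076e-03, -3.68334924e-03, -2.65449106e-04,
        2.08473405e-05,  4.87195586e-04]), 'effort': array([ 6.98714248e-04, -4.17697585e+01, -2.46405387e+01, -5.16348632e-05,
        5.88865281e-03, -8.91393626e-09]), 'position': array([0.23931543, 0.5222587 , 0.20374878]), 'ee_rot': array([ 3.43247381e-04,  8.41629178e-01,  5.40055243e-01, -7.37652748e-04]), 'contact_force': array([-0.39747959, -0.51211975, -0.34093509]), 'moment': array([-0.03783765,  0.01050162, -0.00208737]), 'width': 0.08563182205174671}
```

View pics/top0.png

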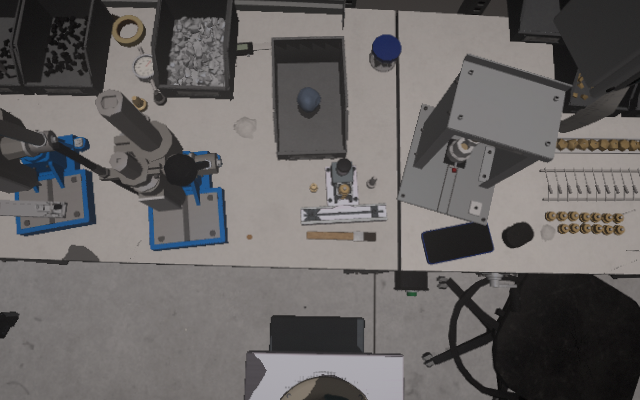

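View pics/side0.png

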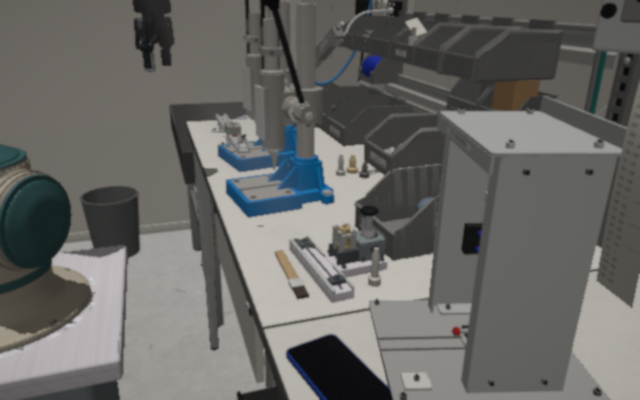

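Top: the feeder is at about (344,195), with its track along (302–386, 214), the plunger at (343,165), the fitting at (314,188), the punch at (371,182) and the brush at (340,236). Next I'll enlarge both views.

Run:
```python
from h import *
a=load('top0.png')['frame'][150:250,290:400,::-1]; b=load('side0.png')['frame'][195:310,265:395,::-1]
a=cv2.resize(a,None,fx=5,fy=5,interpolation=cv2.INTER_CUBIC);b=cv2.resize(b,(0,0),fx=1.9,fy=1.9,interpolation=cv2.INTER_CUBIC)
c=np.zeros((500,800,3),np.uint8); c[:,:550]=a; c[:b.shape[0],552:552+b.shape[1]]=b[:, :248]; cv2.imwrite('pics/c1.png',c)
im=load('top0.png')
for n,u,v,z in [('plunger',343.5,165,.097),('maghole',344,189,.06),('trackL',302,214,.02),('trackR',386,213,.02),('fit',314,188,.03),('punch',371.5,182,.05)]: print(n,onz(im,u,v,z).round(4))
```

```text
plunger [ 0.5175 -0.0229  0.097 ]
maghole [ 0.478  -0.0274  0.06  ]
trackL [0.431  0.0559 0.02  ]
trackR [ 0.4385 -0.1194  0.02  ]
fit [0.4847 0.0327 0.03  ]
punch [ 0.4968 -0.0844  0.05  ]
```

View pics/c1.png

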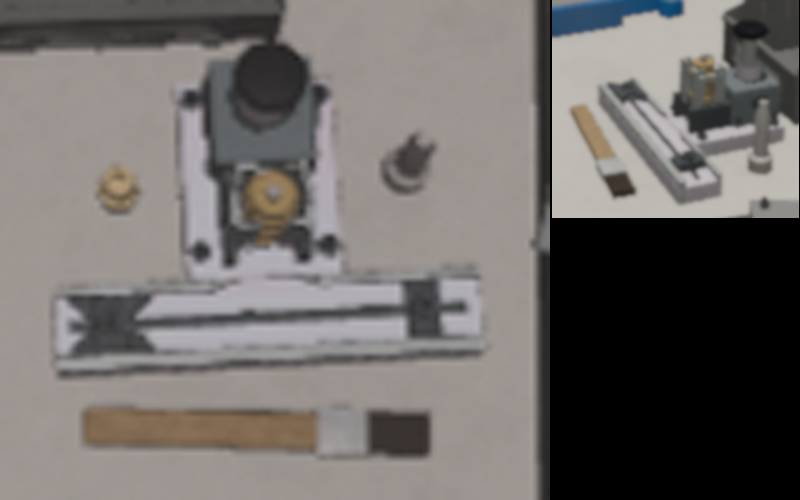

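{"op": "apply_moves", "data": {"commands": [0, 0, -0.6, 0, 0, -0.78, 0, 0, -0.6, 0, 0, -0.78, 0, 0, -0.6, 0, 0, -0.78, 0, 0, -0.6, 0, 0, -0.78, -1, -0.04, 0, 0, 0, 0, -1, -0.04, 0, 0, 0, 0, -1, -0.04, 0, 0, 0, 0, -1, -0.04, 0, 0, 0, 0, -1, -0.04, 0, 0, 0, 0, -1, -0.04, 0, 0, 0, 0, -1, -0.04, 0, 0, 0, 0, -1, -0.04, 0, 0, 0, 0, -1, -0.04, 0, 0, 0, 0, -1, 0, 0, 0, 0, 0, -1, 0.2, 0, 0, 0, 0, -1, 0.2, 0, 0, 0, 0, -1, 0.3, 0, 0, 0, 0, -1, 0.3, 0, 0, 0, 0, -1, 0.3, 0, 0, 0, 0, -1, 0.3, 0, 0, 0, 0], "jaw": -1, "newtons": 30}}

```text
clock: 2.1
position: [0.2949, 0.0433, 0.2763]
ee_rot: [-0.0, 0.694, 0.72, 0.0]
contact_force: [0.9, 0.7, -0.4]
width: 0.0002
```

{"op": "apply_moves", "data": {"commands": [-0.5, 0.8, 0, 0, 0, 0, -0.5, 0.8, 0, 0, 0, 0, -0.5, 0.8, 0, 0, 0, 0, -0.5, 0.8, 0, 0, 0, 0, -0.3, 0.8, 0, 0, 0, 0, 0, 0, 0, 0, 0, 0, 0, 0, 0, 0, 0, 0]}}

```text
clock: 2.8
position: [0.4172, -0.0198, 0.2758]
ee_rot: [-0.001, 0.694, 0.72, -0.001]
contact_force: [-1.0, -0.4, -0.7]
width: 0.0002
```

Run:
```python
from h import *
im=snap('wrist','w1.png'); print(np.round(im['extrinsics'],3).tolist(),im['fx'],im['k1'],manip.get_state()['position'])
```

```text
[[-0.038, -0.95, -0.311, 0.337], [0.999, -0.036, -0.012, -0.023], [0.0, -0.311, 0.95, 0.444], [0.0, 0.0, 0.0, 1.0]] 300.0131785616214 -0.011780681175298888 [ 0.41675191 -0.01956699  0.27600839]
```

View pics/w1.png

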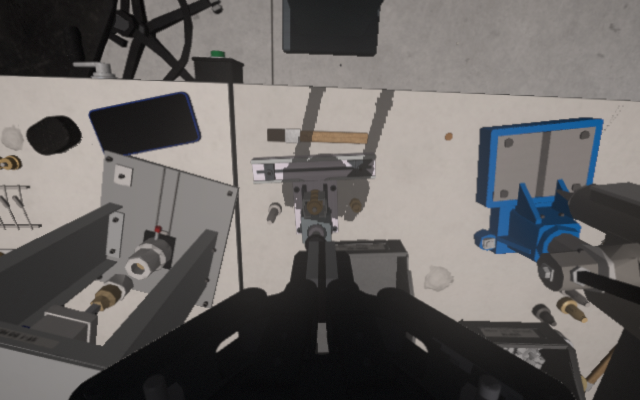

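Run:
```python
from h import *
f=load('w1.png')['frame'][140:240,240:390,::-1]
cv2.imwrite('pics/c2.png',cv2.resize(cv2.convertScaleAbs(f,alpha=1.4),None,fx=5,fy=5,interpolation=cv2.INTER_CUBIC))
```

```text
(no output)
```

View pics/c2.png

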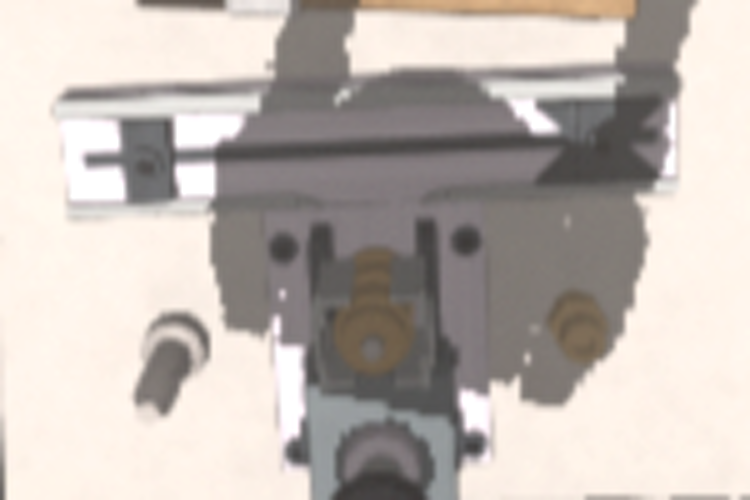

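Run:
```python
from h import *
w=load('w1.png'); t=load('top0.png')
W=lambda x,y,z:onz(w,x/5+240-.4,y/5+140-.4,z)[:2]
T=lambda x,y,z:onz(t,x/5+290-.4,y/5+150-.4,z)[:2]
for n,a,b in [('pin',W(373,348,.076),T(274,190,.076)),('grooveR',W(85,160,.016),T(465,306,.016)),('grooveL',W(655,136,.016),T(70,327,.016)),('stop',W(147,158,.024),T(423,307,.024)),
 ('locL',W(663,125,.024),T(68,322,.024)),('locR',W(537,145,.024),T(153,322,.024)),
 ('trackNE',W(675,188,.021),T(55,295,.021)),('trackSE',W(70,215,.021),T(480,272,.021)),('trackNW',W(675,72,.021),T(57,362,.021)),('trackSW',W(55,97,.021),T(483,345,.021)),
 ('cap',(0,0),T(270,78,.097)),('fit',W(577,312,.03),T(119,185,.03)),('punch',W(155,400,.06),T(425,140,.06)),('brush',(0,0),T(255,432,.009))]: print(n,np.round(a,4),np.round(b,4))
```

```text
pin [ 0.4753 -0.0269] [ 0.4773 -0.027 ]
grooveR [ 0.4424 -0.1136] [ 0.4436 -0.1129]
grooveL [0.4289 0.0523] [0.4296 0.0526]
stop [ 0.4392 -0.0941] [ 0.4412 -0.0939]
locL [0.4239 0.0529] [0.4304 0.0533]
locR [0.4311 0.0174] [0.4315 0.0183]
trackNE [0.443  0.0587] [0.4421 0.0592]
trackSE [ 0.4579 -0.1174] [ 0.4574 -0.1184]
trackNW [0.4092 0.0555] [0.414  0.0574]
trackSW [ 0.4231 -0.1206] [ 0.4265 -0.1196]
cap [0 0] [ 0.5171 -0.0231]
fit [0.4791 0.0318] [0.4877 0.0341]
punch [ 0.499  -0.0869] [ 0.5037 -0.0893]
brush [0 0] [ 0.3888 -0.0259]
```

{"op": "apply_moves", "data": {"commands": [0, 0, 0, 0, 0, -0.31, -0.083, 0.67, 0, 0, 0, 0, -0.083, 0.67, 0, 0, 0, 0, -0.083, 0.67, 0, 0, 0, 0, -0.083, 0.67, 0.5, 0, 0, 0, -0.083, 0.67, 0.8, 0, 0, 0, 0, 0, 0.9, 0, 0, 0, 0, 0, 0.9, 0, 0, 0, 0, 0, 0.9, 0, 0, 0, 0, 0, 0.7, 0, 0, 0, 0, 0, 0.3, 0, 0, 0, 0, 0, 0, 0, 0, 0, 0, 0, 0, 0, 0, 0]}}

```text
clock: 4.15
position: [0.5193, -0.0237, 0.1276]
ee_rot: [0.001, 0.676, 0.737, 0.001]
contact_force: [-0.2, -0.3, 1.0]
width: -0.0003
```

Run:
```python
from h import *
s=snap('side','s1.png'); t=snap('top','t1.png'); st=manip.get_state(); print(st['position'],st['ee_rot'],st['contact_force'],st['clock'])
for P in [st['position'],(.518,-.0235,.097)]: print(proj(s,P),proj(t,P))
a=cv2.resize(s['frame'][150:300,270:450,::-1],None,fx=2.9,fy=2.9,interpolation=cv2.INTER_CUBIC)
b=cv2.resize(t['frame'][130:250,295:375,::-1],None,fx=3.4,fy=3.4,interpolation=cv2.INTER_CUBIC)
c=np.zeros((440,800,3),np.uint8); c[:a.shape[0],:a.shape[1]]=a; c[:b.shape[0],525:525+b.shape[1]]=b; cv2.imwrite('pics/c3.png',c)
```

```text
[ 0.51978656 -0.02382595  0.12796295] [0.00118046 0.67650215 0.73643926 0.00081659] [ 0.15686908 -0.70174878 -0.32300143] 4.25
[370.07652537 188.69763489] [345.28016272 159.44248153]
[367.92910286 207.40347215] [343.80510035 164.78465535]
```

View pics/c3.png

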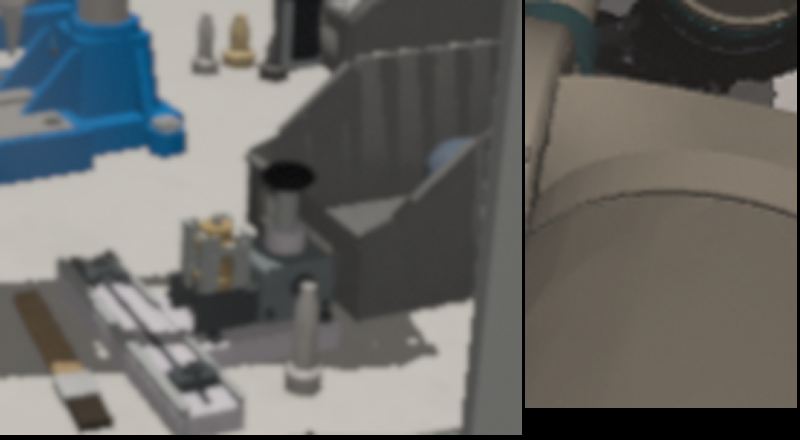

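Run:
```python
from h import *
a=load('s1.png');b=load('side0.png')
d=(cv2.absdiff(a['frame'],b['frame']).max(2)>40).astype(np.uint8)
n,l,st,c=cv2.connectedComponentsWithStats(d)
print(st[st[:,4]>60]); print(a['extrinsics']-b['extrinsics'])
cv2.imwrite('pics/s1full.png',a['frame'][:,:,::-1])
```

```text
[[     0      0    640    400 240246]
 [    72      0      7     29    129]
 [   133      0     41     70   2109]
 [   356      0     16     14    167]
 [   391      1     12     16    125]
 [     4     48     84    149   2119]
 [   351     53     53     45   1015]
 [   363    114     32     37    300]
 [     5    144     26      9     69]
 [   371    151      9     14     79]
 [   367    164     10     10     64]
 [     0    169     30     29    380]
 [    61    169      7     22     88]
 [   203    168     15      9    102]
 [    29    174     29     19    274]
 [     0    181     89     98   3870]
 [   357    231     27     11     85]
 [   234    246     78     35   1824]
 [    93    252     21      6     72]
 [   379    255     42     23    607]
 [   345    260     27      9    151]
 [   309    262     33      8    135]
 [    34    280     56     53   1177]
 [     0    326     30     16    234]]
[[0. 0. 0. 0.]
 [0. 0. 0. 0.]
 [0. 0. 0. 0.]
 [0. 0. 0. 0.]]
```

View pics/s1full.png

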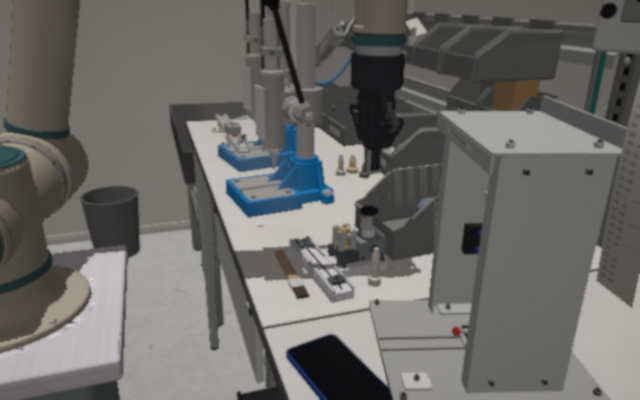

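Side view: the fingertips end at about row 177, while the reported TCP projects to row 189. The cap is where I expected it, at (369,209). I'll find contact by force.

{"op": "apply_moves", "data": {"commands": [0, -0.05, 0.4, 0, 0, 0, 0, 0, 0.4, 0, 0, 0, 0, 0, 0.1, 0, 0, 0, 0, 0, 0, 0, 0, 0]}}

```text
clock: 4.65
position: [0.5165, -0.0238, 0.0984]
ee_rot: [-0.001, 0.677, 0.736, -0.001]
contact_force: [-0.7, -0.1, -0.6]
width: -0.0001
```

{"op": "apply_moves", "data": {"commands": [0, 0, 0.15, 0, 0, 0, 0, 0, 0.1, 0, 0, 0, 0, 0, 0, 0, 0, 0]}}

```text
clock: 4.95
position: [0.5171, -0.0238, 0.0916]
ee_rot: [-0.0, 0.677, 0.736, -0.0]
contact_force: [-0.6, -0.4, -0.1]
width: 0.0001
```

{"op": "apply_moves", "data": {"commands": [0, 0, 0.2, 0, 0, 0, 0, 0, 0.1, 0, 0, 0, 0, 0, 0, 0, 0, 0]}}

```text
clock: 5.25
position: [0.5169, -0.0238, 0.0824]
ee_rot: [-0.001, 0.677, 0.736, -0.0]
contact_force: [0.2, 0.1, -0.2]
width: -0.0003
```

Run:
```python
from h import *
s=snap('side','s2.png'); st=manip.get_state(); print(st['position'],st['contact_force'])
print(proj(s,st['position']))
cv2.imwrite('pics/c4.png',cv2.resize(s['frame'][130:260,310:440,::-1],None,fx=4.5,fy=4.5,interpolation=cv2.INTER_CUBIC))
```

```text
[ 0.51713368 -0.02383413  0.08267457] [ 0.11824635 -0.0068747   1.36148196]
[367.05302773 216.00125824]
```

View pics/c4.png

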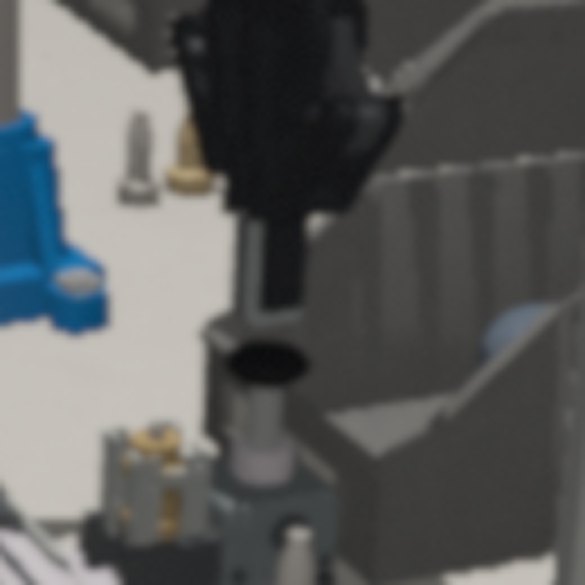

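Run:
```python
from h import *
w=load('w1.png'); print('w1 TCP',proj(w,(.41675,-.01957,.276)), 'z+.02',proj(w,(.41675,-.01957,.296)))
b=load('side0.png')['frame']
for n in ('s1.png','s2.png'):
    a=load(n)['frame']; d=cv2.absdiff(a,b).max(2)
    print(n); print(d[150:216:2,360:386:2])
w2=snap('wrist','w2.png'); p=manip.get_state()['position']; print(p,proj(w2,p))
cv2.imwrite('pics/c5.png',cv2.resize(cv2.convertScaleAbs(w2['frame'][100:400,220:420,::-1],alpha=1.8),None,fx=2,fy=2))
```

```text
w1 TCP [321.61205367 234.34924365] z+.02 [321.62979152 249.92802299]
s1.png
[[  6   6   7   4  13   2  32  32  33  43  43   6   5]
 [  6   6   7   6  26   6  59  45  32  28  13   2   4]
 [  5   6   7   7  25   6  66  69  52  34   3   8   2]
 [  6   6  12  10  26   6  62  70  63  54   5  11   2]
 [  6   8  18  12  27   4  52  62  60  63  26   3   4]
 [  6   6   8   7  31  14  36  50  60  63  23   5   4]
 [  7   6   4  13  14   9  29  36  49  60  26   3   3]
 [  6   6   3  36  71  61  34  30  33  44  22   3   5]
 [  6   6   3  21  76 115 106  54  32  30  13   3   5]
 [  6   5   3  18  74 124 147 112  48  26   3   3   4]
 [  6   4   6  10  47  72  95  75  34   8  14   2   4]
 [  4   4   3   2  12  39  55  45  21  11   4   3   4]
 [  4   4   4   3   2  11   4   3   3   1   6   6   4]
 [  3   3   3   4   4   6   5   6   6   6   7   7   5]
 [  6   7   5   6   6   6   6   6   7   6   6   5   4]
 [  6   7   6   6   6   6   6   6   6   6   6   4   3]
 [  6   6   6   6   6   6   6   6   6   6   3   3   4]
 [  6   6   6   6   6   6   6   7   5   4   4   2   4]
 [  6   6   6   6   6   6   7   5 
[... 1980 characters left out ...]
 38  36  28   3   5   5   3]
 [ 12  95 107  45  32  38  37  37  30   4   5   4   4]
 [ 14  93  78  11  19  36  37  36  29   1   4   4   5]
 [  4  38   3  22  10  22  14  10   6   3   4   4   3]
 [  5   1  14  28  26  24  24  25  14   5   5   4   4]
 [  5   4   8  17  18  14  12  10   6   4   4   4   4]
 [  6   4   3   3   3   3   3   4   4   4   4   5   4]
 [  5   2   3   9   9   6   5   3   3   4   4   4   3]
 [  2   7  17  16  17  15  17  15   6   1   4   3   4]
 [  2   9  12  16  17  18  16  12  12   1   4   4   3]
 [  1   1   7  10   9  12  12   8   3   2   4   4   3]
 [  3   3   3   1   1   2   4   3   4   4   4   4   3]]
[ 0.51733591 -0.0238655   0.08290398] [321.12654409 235.29783712]
```

View pics/c5.png

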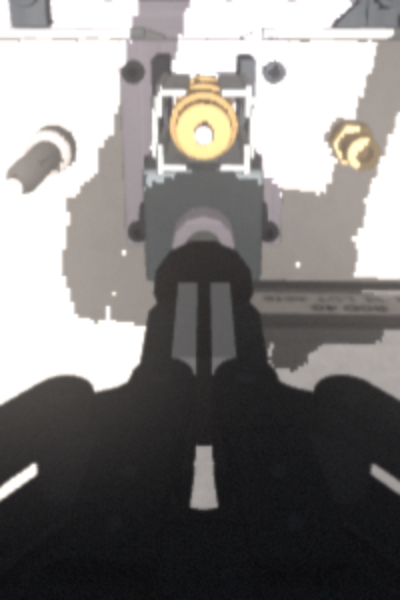

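The fingertips are really about 28 mm behind the reported TCP (side tip row ~197 against a projected 216; the wrist view agrees). The cap's still untouched below them. I'll keep lowering in small steps until the force shows contact.

{"op": "apply_moves", "data": {"commands": [0, -0.06, 0.2, 0, 0, 0, 0, 0, 0.15, 0, 0, 0, 0, 0, 0, 0, 0, 0]}}

```text
clock: 5.65
position: [0.5148, -0.0239, 0.0717]
ee_rot: [-0.001, 0.677, 0.736, -0.0]
contact_force: [-0.1, -0.9, -0.8]
width: 0.0002
```

{"op": "apply_moves", "data": {"commands": [0, 0, 0.12, 0, 0, 0, 0, 0, 0, 0, 0, 0]}}

```text
clock: 5.85
position: [0.5158, -0.0241, 0.0689]
ee_rot: [0.0, 0.677, 0.736, 0.0]
contact_force: [-1.6, 0.5, 2.2]
width: -0.0004
```

{"op": "apply_moves", "data": {"commands": [0, 0, 0.1, 0, 0, 0, 0, 0, 0, 0, 0, 0]}}

```text
clock: 6.05
position: [0.5158, -0.0241, 0.0662]
ee_rot: [0.0, 0.677, 0.736, 0.0]
contact_force: [-0.4, -0.0, 3.5]
width: -0.0
```

{"op": "apply_moves", "data": {"commands": [0, 0, 0.1, 0, 0, 0, 0, 0, 0.1, 0, 0, 0, 0, 0, 0.1, 0, 0, 0, 0, 0, 0.1, 0, 0, 0, 0, 0, 0.1, 0, 0, 0, 0, 0, 0, 0, 0, 0, 0, 0, 0, 0, 0, 0]}}

```text
clock: 6.75
position: [0.5158, -0.0241, 0.0517]
ee_rot: [0.0, 0.677, 0.736, 0.0]
contact_force: [-2.0, 1.1, 6.7]
width: -0.0003
```

{"op": "apply_moves", "data": {"commands": [0, 0, 0.1, 0, 0, 0, 0, 0, 0.05, 0, 0, 0, 0, 0, 0, 0, 0, 0, 0, 0, 0, 0, 0, 0]}}

```text
clock: 7.15
position: [0.5159, -0.0241, 0.0479]
ee_rot: [0.001, 0.676, 0.736, 0.0]
contact_force: [-2.8, 0.5, 11.9]
width: -0.0001
```

{"op": "apply_moves", "data": {"commands": [0, 0, 0.05, 0, 0, 0, 0, 0, 0, 0, 0, 0, 0, 0, 0, 0, 0, 0]}}

```text
clock: 7.45
position: [0.516, -0.0241, 0.0478]
ee_rot: [0.001, 0.676, 0.736, 0.001]
contact_force: [-4.8, 0.9, 21.9]
width: -0.0003
```

The plunger is at its stop: force jumped from 11.9 to 21.9 N with no further motion. That makes the tip offset 27 mm. I'll release it and look.

{"op": "apply_moves", "data": {"commands": [0, 0, -0.3, 0, 0, 0, 0, 0, -0.4, 0, 0, 0, 0, 0, -0.8, 0, 0, 0, 0, 0, -0.8, 0, 0, 0, 0, -0.5, -0.8, 0, 0, 0, 0, -0.8, -0.8, 0, 0, 0, 0, -0.8, -0.8, 0, 0, 0, 0, -0.6, 0, 0, 0, 0, 0, 0, 0, 0, 0, 0]}}

```text
clock: 8.35
position: [0.433, -0.0308, 0.1867]
ee_rot: [0.0, 0.677, 0.736, -0.0]
contact_force: [0.2, -0.2, -0.3]
width: -0.0001
```

Run:
```python
from h import *
w=snap('wrist','w3.png'); s=snap('side','s3.png'); st=manip.get_state(); print(st['position'],st['clock'])
for n,P in [('seat',(.4318,.0129,.031)),('track',(.4354,-.0304,.031)),('mag',(.4763,-.027,.056)),('plunger',(.518,-.0235,.097))]: print(n,proj(w,P).round(1),proj(s,P).round(1))
a=cv2.resize(cv2.convertScaleAbs(w['frame'][60:260,200:420,::-1],alpha=1.4),None,fx=2.4,fy=2.4,interpolation=cv2.INTER_CUBIC)
b=cv2.resize(s['frame'][190:310,280:390,::-1],None,fx=2.4,fy=2.4,interpolation=cv2.INTER_CUBIC)
c=np.zeros((480,800,3),np.uint8); c[:a.shape[0],:a.shape[1]]=a; c[:b.shape[0],530:530+b.shape[1]]=b; cv2.imwrite('pics/c6.png',c)
```

```text
[ 0.43524285 -0.0308898   0.18592379] 8.45
seat [360.7 176.2] [308.  242.5]
track [321.6 176.1] [318.2 254.1]
mag [321.5 218.9] [342.8 235.3]
plunger [321.4 274. ] [367.9 207.4]
```

View pics/c6.png

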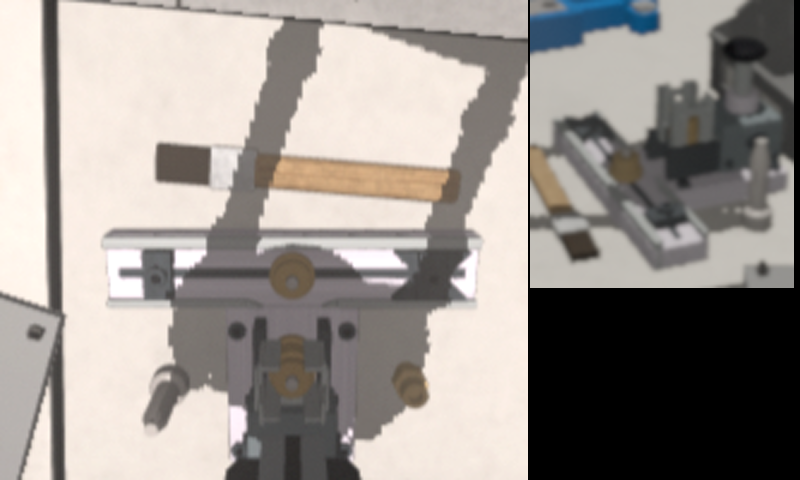

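The fed part stands upright at mid-track (wrist crop (292,275), predicted (321.6,176) in the full frame). The next part has dropped, and the plunger is back up. I'll go down on the part's -y side, tilted so the gripper's body clears the magazine.

{"op": "apply_moves", "data": {"commands": [-0.5, 0.125, 0, 0, 0, 0, -0.5, 0.125, 0, 0, 0, 0, 0, 0, 0, -0.83, 0, 0, 0, 0, 0, -0.83, 0, 0, 0, -0.206, 0.807, 0, 0, 0, 0, -0.206, 0.807, 0, 0, 0, 0, -0.206, 0.807, 0, 0, 0, 0, -0.206, 0.807, 0, 0, 0, 0, -0.206, 0.807, 0, 0, 0, 0, 0, 0, 0, 0, 0, 0, 0, 0, 0, 0, 0]}}

```text
clock: 9.55
position: [0.4454, -0.0611, 0.0607]
ee_rot: [0.084, 0.672, 0.73, 0.091]
contact_force: [0.2, -0.0, -0.3]
width: -0.0001
```

Run:
```python
from h import *
w=snap('wrist','w4.png'); st=manip.get_state(); p=st['position']; q=st['ee_rot']; print(p,q,st['contact_force'])
M=R.from_quat([q[1],q[2],q[3],q[0]]).as_matrix(); tip=p-.0275*M[:,2]; print('tip',tip)
F=np.array([[.9966,.083],[-.083,.9966]]); print('tip in feeder rel track',F.T.T@(tip[:2]-[.4354,-.0304]))
print(proj(w,tip),proj(w,(.4354,-.0304,.036)))
cv2.imwrite('pics/c7.png',cv2.resize(cv2.convertScaleAbs(w['frame'][130:330,200:440,::-1],alpha=1.5),None,fx=2.5,fy=2.5,interpolation=cv2.INTER_CUBIC))
```

```text
[ 0.44610164 -0.06125781  0.06152722] [0.08458671 0.67145642 0.73048497 0.09155913] [ 0.81527071 -1.12777277  0.34201393]
tip [ 0.43932194 -0.06181255  0.08817263]
tip in feeder rel track [ 0.00130136 -0.03163127]
[320.75070423 259.87157318] [367.96514911 203.12866163]
```

View pics/c7.png

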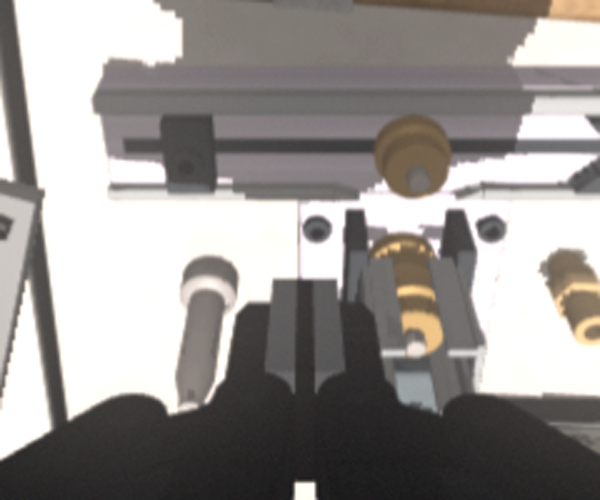

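{"op": "apply_moves", "data": {"commands": [0, -0.206, 0.807, 0, 0, 0, 0, -0.206, 0.807, 0, 0, 0, 0, -0.08, 0.3, 0, 0, 0, 0, 0, 0, 0, 0, 0, 0, 0, 0, 0, 0, 0]}}

```text
clock: 10.1
position: [0.4461, -0.0609, 0.0029]
ee_rot: [0.085, 0.671, 0.731, 0.092]
contact_force: [-0.5, 0.1, 1.2]
width: 0.0
```

{"op": "apply_moves", "data": {"commands": [0, -0.025, 0.1, 0, 0, 0, 0, 0, 0, 0, 0, 0, 0, 0, 0, 0, 0, 0]}}

```text
clock: 10.4
position: [0.4451, -0.0603, -0.0009]
ee_rot: [0.085, 0.671, 0.731, 0.092]
contact_force: [-0.0, 0.1, -1.0]
width: -0.0002
```

{"op": "apply_moves", "data": {"commands": [0.13, 0, 0, 0, 0, 0, 0.13, 0, 0, 0, 0, 0, 0.1, 0, 0, 0, 0, 0, 0.1, 0, 0, 0, 0, 0, 0.1, 0, 0, 0, 0, 0, 0.1, 0, 0, 0, 0, 0, 0.1, 0, 0, 0, 0, 0, 0.1, 0, 0, 0, 0, 0, 0.1, 0, 0, 0, 0, 0, 0.1, 0, 0, 0, 0, 0, 0.1, 0, 0, 0, 0, 0, 0.1, 0, 0, 0, 0, 0, 0.1, 0, 0, 0, 0, 0, 0.1, 0, 0, 0, 0, 0, 0, 0, 0, 0, 0, 0]}}

```text
clock: 11.9
position: [0.4393, -0.0159, -0.0017]
ee_rot: [0.083, 0.671, 0.731, 0.091]
contact_force: [-4.0, -1.7, 4.4]
width: 0.0001
```

```bash
cat > chk.py <<'E'
from h import *
import sys
w=snap('wrist',sys.argv[1]); st=manip.get_state(); p=st['position']; q=st['ee_rot']
M=R.from_quat([q[1],q[2],q[3],q[0]]).as_matrix(); tip=p-.0275*M[:,2]
d=tip[:2]-[.4354,-.0304]; print('tip xy z',.9966*d[0]+.083*d[1],-.083*d[0]+.9966*d[1],tip[2],'F',st['contact_force'],st['clock'])
f=w['frame']; h=cv2.cvtColor(f,cv2.COLOR_RGB2HSV)
m=cv2.inRange(h,(10,70,30),(30,255,255)); n,l,s,c=cv2.connectedComponentsWithStats(m)
for i in range(1,n):
    if s[i,4]>60:
        e=onz(w,*c[i],.025); g=e[:2]-[.4354,-.0304]; print(s[i],c[i].round(1),'x,y feeder if on track z.025:',round(.9966*g[0]+.083*g[1],4),round(-.083*g[0]+.9966*g[1],4))
E
python3 chk.py w5.png
```

```text
tip xy z -0.0014943456854854583 0.014036991601352284 0.024941771433155315 F [-5.25441428 -1.21244591  4.04710212] 11.95
[ 257  147  194   43 5774] [351.6 168.2] x,y feeder if on track z.025: -0.0547 0.0273
[336 237  38  42 882] [358.1 253. ] x,y feeder if on track z.025: -0.0052 0.0335
```

Force is [-5,-1,4] N, so the gripper is brushing something on the +x side, probably the magazine's front, while the tip drifted -2 mm in x. I'll back off and shift away from it, then check the force.

{"op": "apply_moves", "data": {"commands": [-0.07, 0, 0, 0, 0, 0, 0, -0.13, -0.033, 0, 0, 0, 0, 0, 0, 0, 0, 0, 0, 0, 0, 0, 0, 0]}}

```text
clock: 12.35
position: [0.4374, -0.0191, -0.0014]
ee_rot: [0.084, 0.672, 0.73, 0.092]
contact_force: [0.4, -0.1, -0.1]
width: 0.0001
```

```bash
python3 chk.py w6.png
```

```text
tip xy z -0.0038224283407515083 0.011058993829942756 0.02526190091478977 F [-0.6984953   0.3085372  -0.44553658] 12.4
[ 264  151  192   42 5678] [357.8 171.7] x,y feeder if on track z.025: -0.0551 0.0271
[339 239  38  44 922] [360.9 256.1] x,y feeder if on track z.025: -0.0049 0.0321
```

{"op": "apply_moves", "data": {"commands": [0.1, 0, 0, 0, 0, 0, 0.1, 0, 0, 0, 0, 0, 0.1, 0, 0, 0, 0, 0, 0.03, 0, 0, 0, 0, 0, 0, 0, 0, 0, 0, 0]}}

```text
clock: 12.9
position: [0.4362, -0.0088, -0.0014]
ee_rot: [0.084, 0.671, 0.731, 0.092]
contact_force: [0.1, 0.0, 0.6]
width: -0.0001
```

```bash
python3 chk.py w7.png
python3 - <<'E'
from h import *
import re
w=load('w7.png')
print(proj(w,(.4318,.0129,.031)),proj(w,(.4318,.0129,.036)))
f=w['frame'][215:315,300:420,::-1]
cv2.imwrite('pics/c8.png',cv2.resize(cv2.convertScaleAbs(f,alpha=1.6),None,fx=6,fy=6,interpolation=cv2.INTER_CUBIC))
E
```

```text
tip xy z -0.004150239371159864 0.02134486881044635 0.025256567317770918 F [0.36140822 0.16248031 0.55168532] 12.95
[ 243  151  193   43 5673] [337.4 172.2] x,y feeder if on track z.025: -0.0552 0.0285
[633 178   7  13  66] [636.7 184.7] x,y feeder if on track z.025: -0.0493 0.1652
[336 240  38  41 833] [358.5 255.5] x,y feeder if on track z.025: -0.0057 0.0412
[363.17939815 271.64428693] [364.32210168 279.00734229]
```

{"op": "apply_moves", "data": {"commands": [0.03, 0, 0, 0, 0, 0, 0.03, 0, 0, 0, 0, 0, 0, 0, 0, 0, 0, 0]}}

```text
clock: 13.25
position: [0.4361, -0.0073, -0.0014]
ee_rot: [0.084, 0.671, 0.731, 0.092]
contact_force: [0.6, 0.8, 0.3]
width: -0.0001
```

```bash
python3 chk.py w8.png
```

```text
tip xy z -0.004145760710379985 0.022967766278244213 0.025256599366070897 F [1.09392826 1.13824306 0.76552142] 13.3
[ 240  151  193   43 5686] [334.4 172.1] x,y feeder if on track z.025: -0.0552 0.0288
[631 176   9  15 102] [635.7 184.1] x,y feeder if on track z.025: -0.0496 0.1661
[336 240  38  41 835] [358.4 255.6] x,y feeder if on track z.025: -0.0056 0.0427
```

{"op": "apply_moves", "data": {"commands": [0.03, 0, 0, 0, 0, 0, 0, 0, 0, 0, 0, 0]}}

```text
clock: 13.5
position: [0.436, -0.0064, -0.0014]
ee_rot: [0.084, 0.671, 0.731, 0.091]
contact_force: [-0.0, 0.4, -0.1]
width: 0.0
```

```bash
python3 chk.py w9.png
```

```text
tip xy z -0.004157426937240442 0.02388802727832853 0.025241582582259323 F [ 1.1606331  -0.80755325 -0.38502804] 13.55
[ 238  151  193   43 5695] [332.6 172.1] x,y feeder if on track z.025: -0.0552 0.0289
[629 175  11  16 131] [635.  183.7] x,y feeder if on track z.025: -0.0498 0.1665
[336 240  38  41 832] [358.4 255.6] x,y feeder if on track z.025: -0.0056 0.0436
```

{"op": "apply_moves", "data": {"commands": [0.025, 0, 0, 0, 0, 0, 0, 0, 0, 0, 0, 0]}}

```text
clock: 13.75
position: [0.436, -0.0056, -0.0014]
ee_rot: [0.084, 0.671, 0.731, 0.091]
contact_force: [-0.3, -0.4, -0.2]
width: -0.0001
```

```bash
python3 chk.py w10.png | grep -v '^\[[ 62]'
```

```text
tip xy z -0.004169903318972169 0.024655722749636302 0.0252387143889847 F [-1.01531189  0.13433968  0.46251889] 13.8
[336 240  38  41 824] [358.3 255.7] x,y feeder if on track z.025: -0.0056 0.0443
```

{"op": "apply_moves", "data": {"commands": [0.025, 0, 0, 0, 0, 0, 0, 0, 0, 0, 0, 0]}}

```text
clock: 14.0
position: [0.4359, -0.0051, -0.0014]
ee_rot: [0.084, 0.671, 0.731, 0.091]
contact_force: [-0.5, -2.4, 1.8]
width: -0.0
```

```bash
python3 chk.py w11.png | grep -v '^\[[ 62]'
```

```text
tip xy z -0.004173090486549246 0.02519010133824107 0.025255871161147796 F [-0.22761274 -2.00309525  1.37385362] 14.05
[336 240  37  41 804] [357.9 255.8] x,y feeder if on track z.025: -0.0055 0.0447
```

Force is now -2 N along the track and the part has stopped following the finger, so it's home. I'll back off, rise clear and look.

{"op": "apply_moves", "data": {"commands": [-0.03, 0, 0, 0, 0, 0, -0.1, 0, 0, 0, 0, 0, -0.2, 0, 0, 0, 0, 0, -0.2, 0, 0, 0, 0, 0, 0, 0.1, -0.4, 0, 0, 0, 0, 0.206, -0.807, 0, 0, 0, 0, 0.206, -0.807, 0, 0, 0, 0, 0.206, -0.807, 0, 0, 0, 0, 0.206, -0.807, 0, 0, 0, 0, 0, 0, 0, 0, 0, 0, 0, 0, 0, 0, 0]}}

```text
clock: 15.15
position: [0.4373, -0.0211, 0.111]
ee_rot: [0.084, 0.671, 0.731, 0.092]
contact_force: [-0.2, -0.3, -0.9]
width: 0.0004
```

```bash
python3 chk.py w12.png
python3 - <<'E'
from h import *
w=load('w12.png'); s=snap('side','s4.png'); t=snap('top','t4.png')
for P in [(.4318,.0129,.016),(.4318,.0129,.031),(.4318,.0129,.036)]: print(proj(w,P),proj(s,P))
u,v=proj(w,(.4318,.0129,.03)).astype(int)
a=cv2.resize(cv2.convertScaleAbs(w['frame'][max(v-45,0):v+45,u-60:u+40,::-1],alpha=1.5),None,fx=5,fy=5,interpolation=cv2.INTER_CUBIC)
b=cv2.resize(s['frame'][190:300,285:384,::-1],(295,330),interpolation=cv2.INTER_CUBIC)
c=np.zeros((450,800,3),np.uint8); c[:a.shape[0],:500]=a; c[:330,504:799]=b; cv2.imwrite('pics/c9.png',c); print(u,v)
E
```

```text
tip xy z -0.004886532533967715 0.009470682274416166 0.13674478947051247 F [ 0.49051774 -0.14689002  0.36297053] 15.2
[ 289   95  118   28 2179] [346.5 108.8] x,y feeder if on track z.025: -0.0504 0.0283
[535 111  14  13 137] [541.7 117.2] x,y feeder if on track z.025: -0.0446 0.1807
[348 154  25  26 447] [359.9 165.3] x,y feeder if on track z.025: -0.0024 0.0419
[303 195  18  38 427] [310.4 212.2] x,y feeder if on track z.025: 0.0466 -0.001
[365 207  18  25 283] [374.  218.6] x,y feeder if on track z.025: 0.0538 0.0593
[609 324  31  33 528] [626.2 336.8] x,y feeder if on track z.025: 0.2473 0.4111
[621 376  19  16 157] [630.8 384.2] x,y feeder if on track z.025: 0.3731 0.4896
[360.37950309 163.20779005] [307.89658548 250.85130502]
[362.32513209 171.16536082] [307.95420734 242.53884392]
[363.01784405 173.99935283] [307.97348076 239.74386462]
362 170
```

View pics/c9.png

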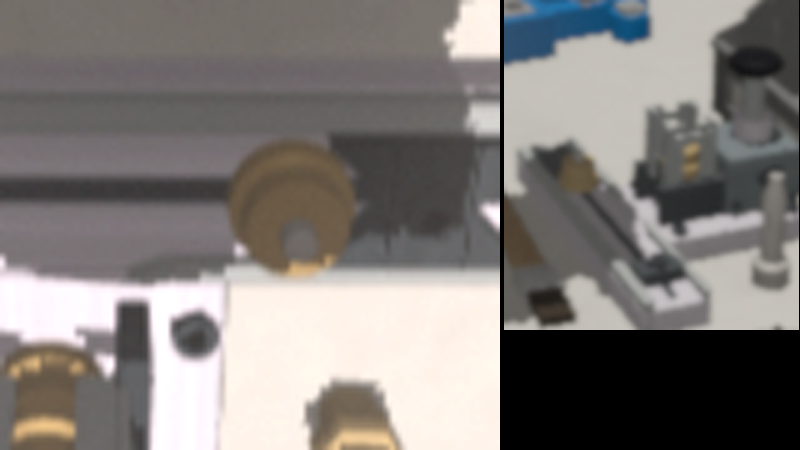

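Final view: the part stands upright against the dark locator. Its pin top is at crop (301,245), and a seated part predicts (305,245). The locator's near edge is at crop x≈330. The magazine holds two parts and the plunger is up. I'll check the gap numerically before signing off.

Run:
```python
from h import *
from scipy.optimize import least_squares
w=load('w12.png')
ex=np.array([.9966,.083]); ey=np.array([-.083,.9966]); O=np.array([.4354,-.0304])
Pt=lambda x,y,z:np.r_[O+x*ex+y*ey,z]
h=cv2.cvtColor(w['frame'],cv2.COLOR_RGB2HSV); m=cv2.inRange(h,(8,60,30),(32,255,255))
n,l,s,c=cv2.connectedComponentsWithStats(m); i=[k for k in range(1,n) if abs(c[k]-[360,165]).max()<8][0]; print(s[i])
a=np.linspace(0,2*np.pi,120)
def bb(q): 
    P=np.array([proj(w,Pt(q[0]+.011*np.cos(t),q[1]+.011*np.sin(t),z)) for z in(.016,.031) for t in a]); return np.r_[P.min(0),P.max(0)]
x0,y0,ww,hh=s[i][:4]; tgt=np.array([x0,y0,x0+ww-1,y0+hh-1],float)
r=least_squares(lambda q:(bb(q)-tgt),[0,.043],x_scale=.01,diff_step=1e-3); print('part x,y feeder',r.x.round(4),r.fun.round(1))
g=cv2.cvtColor(w['frame'],cv2.COLOR_RGB2GRAY)
for x in (-.0105,-.009,.0105):
    ys=np.arange(.030,.100,.001); v=[]
    for y in ys:
        u=proj(w,Pt(x,y,.024)); v.append(int(cv2.getRectSubPix(g,(1,1),tuple(map(float,u)))[0,0]))
    print(x,v)
```

```text
[348 153  25  27 473]
part x,y feeder [-0.0009  0.0419] [-1.9 -2.4  1.8  2.6]
-0.0105 [78, 78, 77, 73, 62, 56, 56, 59, 61, 65, 66, 67, 68, 66, 65, 63, 62, 59, 56, 52, 48, 44, 41, 42, 43, 42, 43, 44, 43, 42, 44, 44, 44, 44, 44, 45, 45, 46, 46, 46, 47, 47, 53, 62, 69, 70, 69, 69, 70, 70, 72, 85, 113, 146, 167, 172, 157, 163, 165, 165, 165, 165, 165, 166, 166, 165, 165, 165, 166, 167]
-0.009 [80, 80, 74, 60, 55, 57, 61, 62, 64, 64, 64, 63, 62, 62, 62, 63, 63, 63, 62, 60, 57, 57, 48, 43, 43, 42, 43, 43, 44, 43, 45, 45, 45, 44, 44, 45, 46, 47, 47, 47, 46, 48, 53, 60, 69, 70, 69, 69, 70, 75, 96, 133, 162, 173, 174, 172, 159, 163, 165, 166, 166, 165, 166, 166, 166, 166, 165, 166, 166, 167]
0.0105 [73, 89, 115, 121, 124, 123, 124, 116, 98, 81, 72, 70, 77, 112, 114, 112, 112, 110, 107, 109, 99, 94, 94, 95, 95, 95, 94, 95, 95, 93, 93, 93, 93, 93, 92, 93, 94, 95, 95, 94, 95, 94, 93, 90, 95, 95, 96, 96, 97, 96, 97, 96, 95, 99, 118, 126, 127, 131, 148, 164, 166, 166, 166, 166, 165, 166, 166, 166, 166, 167]
```

Run:
```python
from h import *
w=load('w12.png')
ex=np.array([.9966,.083]); ey=np.array([-.083,.9966]); O=np.array([.4354,-.0304])
Pt=lambda x,y,z:np.r_[O+x*ex+y*ey,z]
def fe(u,v,z):
    d=onz(w,u,v,z)[:2]-O; return np.round([d@ex,d@ey],4)
g=cv2.cvtColor(w['frame'],cv2.COLOR_RGB2GRAY).astype(float)
for u in (315,322,330,338): 
    col=g[156:170,u]; wt=np.clip(np.median(col)-8-col,0,None); v=(np.arange(156,170)*wt).sum()/wt.sum(); print('groove',u,v.round(2),fe(u,v,.016))
sub=w['frame'][150:184,344:378]; hs=cv2.cvtColor(sub,cv2.COLOR_RGB2HSV)
print('sat');print(hs[:,:,1][::1,::1][:, 2:32])
```

```text
groove 315 162.55 [-0.0005  0.0036]
groove 322 162.51 [-0.0006  0.0097]
groove 330 162.55 [-0.0006  0.0167]
groove 338 162.58 [-0.0006  0.0238]
sat
[[11 11  8 ... 11 11  8]
 [11 11 11 ...  9  9 13]
 [17 17 14 ... 11 11 11]
 ...
 [ 9 12 14 ... 16 16 14]
 [13 15 19 ... 20 21 19]
 [14 16 22 ... 23 23 21]]
```

Run:
```python
from h import *
import sys
np.set_printoptions(threshold=sys.maxsize,linewidth=250)
w=load('w12.png'); f=w['frame'].astype(int)
print((f[...,0]-f[...,2])[152:184:2,342:380])
ex=np.array([.9966,.083]); ey=np.array([-.083,.9966]); O=np.array([.4354,-.0304])
a=np.linspace(0,2*np.pi,120)
for y in (.0415,.0425,.0435):
    P=np.array([proj(w,np.r_[O+(-.0009+.011*np.cos(t))*ex+(y+.011*np.sin(t))*ey,z]) for z in(.016,.031) for t in a]); print(y,P.min(0),P.max(0))
```

```text
[[ 3  3  3  2  3  3  3  3  2  3  3  2  3  3  4  6  7  8  9  8  7  6  5  4  3  3  2  2  3  2  3  2  2  2  2  2  2  2]
 [ 3  2  3  2  2  3  3  3  3  3  5  8 13 17 18 20 20 21 21 22 21 20 18 17 13 10  4  2  2  2  2  3  2  2  2  3  2  1]
 [ 3  3  3  3  3  2  3  3  7 11 18 19 22 23 25 26 28 27 29 28 27 27 27 25 24 21 19 11  5  3  1  1  2  2  3  2  2  2]
 [ 3  3  3  3  3  3  4  8 16 21 22 25 26 26 26 27 25 25 24 24 24 25 24 25 25 25 25 23 17  6  2  2  2  1  2  0  3  2]
 [ 2  2  1  2  2  2  9 18 22 25 25 24 23 21 21 21 21 21 21 22 22 20 21 21 21 22 24 24 24 17  5  3  2  4  2  2  2  2]
 [ 1  2  2  2  3  7 17 22 25 24 21 20 19 20 21 23 23 24 24 24 24 24 24 24 22 22 20 22 24 23 14  3  2  2  2  2  3  1]
 [ 1  1  2  2  3 11 21 24 23 19 18 20 21 24 25 25 25 25 25 25 26 25 24 24 24 24 24 23 21 23 19  5  2  2  2  1  2  1]
 [ 3  3  2  2  3 10 22 24 19 18 20 23 25 24 24 24 25 24 25 24 25 24 24 24 25 24 25 24 23 23 20  6  2  2  1  2  2  2]
 [ 3  3  3  2  3  6 20 23 18 20 24 24 25 24 24 25 24 23 19 16 18 20 23 25 24 24 24 24 25 22 16  5  2  1  3  2  1  3]
 [ 3  3  3  3  3  5 15 22 20 22 24 25 24 25 25 
[... 261 characters left out ...]
22 24 24 23 19  4 -1 -2 -2 -1 -1 -2 -2  0]
 [ 2  3  3  3  3  3  3  3  3  5 12 20 24 23 25 23 22 14 11 11 10 11 14 23 28 43 36 20  4 -1 -1 -1 -1 -1 -2 -2 -1 -1]
 [ 3  2  3  3  2  4  3  3  4  4  5  7 11 17 22 25 26 32 54 55 52 52 51 46 32 26 10  2  1  0  0  1  1  1  0  1  1  1]
 [ 3  3  3  3  4  3  4  4  4  5  6  5  5  8  9 15 19 26 30 30 28 23 17 10  6  5  4  5  4  4  5  4  5  4  5  5  5  5]
 [ 5  5  4  4  4  8 12 13 13 13 13 13 13 12 12 13 13 14 13 13 13 13 13 13 12 13 13 13 12 13 13 13 13 12 13 13 12 13]]
0.0415 [345.68184113 150.67024493] [373.29663141 181.65717672]
0.0425 [346.82093623 150.67301223] [374.49666547 181.65957137]
0.0435 [347.96000375 150.67579594] [375.69663746 181.66197143]
```

```bash
cat > fit.py <<'E'
from h import *
from scipy.optimize import least_squares
w=load('w12.png'); E0=w['extrinsics'].copy()
ex=np.array([.9966,.083]); ey=np.array([-.083,.9966]); O=np.array([.4354,-.0304]); a=np.linspace(0,2*np.pi,90)
Pt=lambda x,y,z:np.r_[O+x*ex+y*ey,z]
tz=np.array([.247*ex[0],.247*ex[1],-.969])
def bb(q):
    w['extrinsics']=E0.copy(); w['extrinsics'][:3,3]-=q[2]*tz
    P=np.array([proj(w,Pt(q[0]+.011*np.cos(t),q[1]+.011*np.sin(t),z)) for z in(.016,.031) for t in a]); return np.r_[P.min(0),P.max(0)]
r=least_squares(lambda q:bb(q)-[347,152.3,372.4,180.7],[0,.043,.01],x_scale=.01,diff_step=1e-3); print('part x,y,camshift',r.x.round(4),r.fun.round(2))
g=cv2.cvtColor(w['frame'],cv2.COLOR_RGB2GRAY); bb(r.x)
x0=r.x[0]
for x in (-.0105,-.009,-.007,-.005):
    ys=np.arange(.040,.096,.0005); v=np.array([cv2.getRectSubPix(g,(1,1),tuple(map(float,proj(w,Pt(x0+x,y,.024)))))[0,0] for y in ys]).astype(int)
    print(x,[(round(float(y),4),int(k)) for y,k in zip(ys,v)][::2][:18],'...end',[(round(float(y),4),int(k)) for y,k in zip(ys,v)][70:][::2])
E
python3 fit.py
```

```text
part x,y,camshift [0.0045 0.0446 0.0211] [ 0.02 -0.02 -0.02  0.02]
-0.0105 [(0.04, 61), (0.041, 63), (0.042, 66), (0.043, 67), (0.044, 67), (0.045, 67), (0.046, 66), (0.047, 65), (0.048, 64), (0.049, 63), (0.05, 61), (0.051, 59), (0.052, 55), (0.053, 52), (0.054, 48), (0.055, 44), (0.056, 41), (0.057, 42)] ...end [(0.075, 46), (0.076, 47), (0.077, 49), (0.078, 56), (0.079, 65), (0.08, 70), (0.081, 70), (0.082, 69), (0.083, 69), (0.084, 69), (0.085, 70), (0.086, 72), (0.087, 85), (0.088, 110), (0.089, 140), (0.09, 162), (0.091, 173), (0.092, 170), (0.093, 158), (0.094, 164), (0.095, 165)]
-0.009 [(0.04, 63), (0.041, 64), (0.042, 63), (0.043, 63), (0.044, 62), (0.045, 62), (0.046, 61), (0.047, 61), (0.048, 62), (0.049, 62), (0.05, 63), (0.051, 64), (0.052, 62), (0.053, 60), (0.054, 58), (0.055, 56), (0.056, 47), (0.057, 43)] ...end [(0.075, 47), (0.076, 47), (0.077, 50), (0.078, 55), (0.079, 65), (0.08, 70), (0.081, 70), (0.082, 69), (0.083, 69), (0.084, 69), (0.085, 74), (0.086, 89), (0.087, 124), (0.088, 155), (0.089, 170), (0.09, 174), (0.091, 175), (0.092, 170), (0.093, 156), (0.09
[... 379 characters left out ...]
3, 69), (0.084, 71), (0.085, 80), (0.086, 105), (0.087, 138), (0.088, 168), (0.089, 171), (0.09, 171), (0.091, 170), (0.092, 165), (0.093, 158), (0.094, 161), (0.095, 165)]
-0.005 [(0.04, 54), (0.041, 56), (0.042, 59), (0.043, 60), (0.044, 61), (0.045, 61), (0.046, 61), (0.047, 62), (0.048, 62), (0.049, 61), (0.05, 60), (0.051, 58), (0.052, 57), (0.053, 60), (0.054, 62), (0.055, 61), (0.056, 52), (0.057, 44)] ...end [(0.075, 47), (0.076, 47), (0.077, 51), (0.078, 63), (0.079, 66), (0.08, 70), (0.081, 70), (0.082, 70), (0.083, 69), (0.084, 69), (0.085, 70), (0.086, 75), (0.087, 103), (0.088, 154), (0.089, 169), (0.09, 170), (0.091, 171), (0.092, 166), (0.093, 157), (0.094, 164), (0.095, 166)]
```

The in-frame scale suggests the part could be up to 3 mm short, and that estimate is weak because it lies in shadow at an oblique angle. I'll look straight down on the seat to settle it.

{"op": "apply_moves", "data": {"commands": [0, 0.206, -0.807, 0, 0, 0, 0, 0.206, -0.807, 0, 0, 0, 0, 0, 0, 0.94, 0, 0, 0, 0, 0, 0.94, 0, 0, 0, 0, 0, 0.94, 0, 0, 0, 0, 0, 0.94, 0, 0, 0.58, 0.33, -0.11, 0, 0, 0, 0.58, 0.33, -0.11, 0, 0, 0, 0, 0, 0, 0, 0, 0, 0, 0, 0, 0, 0, 0]}}

```text
clock: 16.3
position: [0.4545, 0.0155, 0.1599]
ee_rot: [-0.107, 0.668, 0.728, -0.117]
contact_force: [-0.5, -0.6, -0.8]
width: -0.0003
```

Run:
```python
from h import *
import sys
np.set_printoptions(threshold=sys.maxsize,linewidth=250)
w=snap('wrist','w13.png'); st=manip.get_state(); print(st['position'],st['ee_rot'],w['extrinsics'].round(3).tolist())
u,v=proj(w,(.4318,.0129,.031)); print(u,v)
h=cv2.cvtColor(w['frame'],cv2.COLOR_RGB2HSV); m=cv2.inRange(h,(8,60,30),(32,255,255))
n,l,s,c=cv2.connectedComponentsWithStats(m)
for i in range(1,n):
    if s[i,4]>40: print(s[i],c[i].round(1))
u,v=int(u),int(v); print(cv2.cvtColor(w['frame'],cv2.COLOR_RGB2GRAY)[v-20:v+24:2,u-14:u+50:2])
```

```text
[0.45430887 0.01524398 0.16025623] [-0.10678226  0.66790969  0.72728657 -0.11639776] [[-0.086, -0.996, -0.001, 0.431], [0.996, -0.086, 0.001, 0.014], [-0.001, -0.001, 1.0, 0.345], [0.0, 0.0, 0.0, 1.0]]
320.81221371487095 196.8849010036307
[ 267  149   87   20 1154] [309.6 158.4]
[452 161   9  10  70] [456.2 165.4]
[310 189  20  19 269] [319.9 198.1]
[267 227  22  23 339] [277.2 238.6]
[335 243   9   8  53] [338.8 246.7]
[[86 86 85 85 84 83 83 84 83 83 83 83 82 82 82 83 82 82 82 82 81 82 83 83 81 82 81 82 83 83 82 82]
 [85 85 85 84 85 83 84 83 84 84 84 83 83 82 82 84 82 83 83 83 83 81 82 83 83 81 81 82 83 83 82 83]
 [79 79 78 79 78 78 77 78 78 77 77 76 77 76 77 75 75 75 74 75 73 74 75 76 74 75 74 74 76 82 82 82]
 [82 81 81 80 80 80 80 80 78 79 79 78 78 78 77 77 78 77 76 77 76 76 76 76 76 76 76 77 76 80 82 83]
 [82 81 81 81 81 80 81 79 79 79 79 79 78 79 79 79 78 78 78 78 77 78 78 77 78 78 78 78 77 82 82 82]
 [84 85 84 83 84 84 83 82 83 82 64 62 63 61 61 64 59 60 60 60 60 59 61 61 59 60 64 81 78 82 83 84]
 [92 92 93 92 91 87 83 79 81 88 62 49 49 46 48 46 47 46 46 46 45 44 46 43 44 47 78
[... 802 characters left out ...]
83 84]
 [93 93 93 92 75 68 69 71 68 67 59 48 47 46 46 44 46 45 45 46 44 42 44 44 44 55 89 92 87 82 83 83]
 [86 85 84 85 84 76 71 71 71 76 57 53 54 54 52 51 51 50 51 52 49 49 51 49 50 50 61 86 83 82 83 83]
 [79 79 78 78 78 78 78 77 77 76 75 76 75 74 74 74 73 73 73 73 73 73 73 72 74 72 73 74 74 82 83 83]
 [73 73 72 75 75 75 74 74 74 73 74 73 73 72 73 74 73 73 73 72 72 73 73 73 73 73 73 73 75 83 83 84]
 [93 93 86 83 82 82 84 83 83 83 83 83 83 82 82 83 82 83 82 82 82 82 82 82 82 83 82 83 84 82 83 83]
 [96 96 87 84 83 84 84 84 84 84 83 84 83 84 82 83 84 83 83 82 83 83 83 84 83 83 83 82 82 83 83 83]
 [96 95 87 83 84 84 84 84 83 83 83 83 83 83 83 83 84 83 83 83 83 83 83 82 82 82 82 82 82 82 83 83]]
```

Straight-down view, from its pixel values: the locator spans columns 325–358 (screw at 342), the part is centred at (320,198), and the groove is at row 197. A thin bright gap remains on the -x flank. So the part rests on the +x flank only, about 1 mm short. I'll retrace and nudge again with a sideways sweep towards -x.

{"op": "apply_moves", "data": {"commands": [-0.58, -0.33, 0.11, 0, 0, 0, -0.58, -0.33, 0.11, 0, 0, 0, 0, 0, 0, -0.94, 0, 0, 0, 0, 0, -0.94, 0, 0, 0, 0, 0, -0.94, 0, 0, 0, 0, 0, -0.94, 0, 0, 0, -0.206, 0.807, 0, 0, 0, 0, -0.206, 0.807, 0, 0, 0, 0, -0.206, 0.807, 0, 0, 0, 0, -0.206, 0.807, 0, 0, 0, 0, -0.206, 0.807, 0, 0, 0, 0, -0.103, 0.404, 0, 0, 0, 0, 0, 0, 0, 0, 0, 0, 0, 0, 0, 0, 0]}}

```text
clock: 17.75
position: [0.4369, -0.0212, 0.0237]
ee_rot: [0.084, 0.672, 0.73, 0.091]
contact_force: [0.6, -0.3, -0.9]
width: 0.0001
```

```bash
python3 chk.py w14.png | head -1
```

```text
tip xy z -0.003942510532918718 0.008939383343752643 0.05084471262605465 F [0.39891268 0.34526605 0.20540021] 17.8
```

{"op": "apply_moves", "data": {"commands": [0, -0.206, 0.8, 0, 0, 0, 0.1, 0, 0, 0, 0, 0, 0.1, 0, 0, 0, 0, 0, 0.1, 0, 0, 0, 0, 0, 0.1, 0, 0, 0, 0, 0, 0.1, 0, 0, 0, 0, 0, 0, 0, 0, 0, 0, 0]}}

```text
clock: 18.5
position: [0.436, -0.0054, -0.001]
ee_rot: [0.084, 0.671, 0.731, 0.092]
contact_force: [0.2, 0.6, 0.2]
width: 0.0003
```

```bash
python3 chk.py w15.png | grep -v '^\[[ 62]'
```

```text
tip xy z -0.004159255201237242 0.024719522939021354 0.025575384984389375 F [-0.56509543 -0.16284037 -0.07877609] 18.55
[336 239  38  41 828] [358.1 254.8] x,y feeder if on track z.025: -0.0059 0.0445
```

{"op": "apply_moves", "data": {"commands": [0.02, -0.02, -0.005, 0, 0, 0, 0.02, -0.03, -0.008, 0, 0, 0, 0.02, -0.03, -0.008, 0, 0, 0, 0, 0, 0, 0, 0, 0]}}

```text
clock: 18.95
position: [0.4333, -0.0044, -0.0013]
ee_rot: [0.084, 0.671, 0.731, 0.091]
contact_force: [-0.1, -0.4, 0.4]
width: -0.0002
```

```bash
python3 chk.py w16.png | grep -v '^\[[ 62]'
```

```text
tip xy z -0.006732138426253103 0.02612992333911537 0.02533899838212125 F [-0.28355029 -0.41136568  0.31102881] 19.0
[336 243  38  40 723] [358.3 258.5] x,y feeder if on track z.025: -0.006 0.0459
```

{"op": "apply_moves", "data": {"commands": [0.017, 0, 0, 0, 0, 0, 0, 0, 0, 0, 0, 0]}}

```text
clock: 19.2
position: [0.4334, -0.004, -0.0012]
ee_rot: [0.084, 0.671, 0.731, 0.091]
contact_force: [-0.9, -2.3, 1.0]
width: 0.0001
```

```bash
python3 chk.py w17.png | grep -v '^\[[ 62]'
```

```text
tip xy z -0.006533600923719928 0.026454328926783722 0.025415151656053785 F [-0.47437344 -3.33885531  1.4636652 ] 19.25
[336 243  37  39 705] [357.9 258.3] x,y feeder if on track z.025: -0.0059 0.046
```

Blocked again, about 1.3 mm further in than before. I'll withdraw and recheck from straight above.

{"op": "apply_moves", "data": {"commands": [-0.03, 0, 0, 0, 0, 0, -0.1, 0, 0, 0, 0, 0, -0.2, 0, 0, 0, 0, 0, -0.2, 0, 0, 0, 0, 0, 0, 0.1, -0.4, 0, 0, 0, 0, 0.206, -0.807, 0, 0, 0, 0, 0.206, -0.807, 0, 0, 0, 0, 0.206, -0.807, 0, 0, 0, 0, 0.206, -0.807, 0, 0, 0, 0, 0.206, -0.807, 0, 0, 0, 0, 0.206, -0.807, 0, 0, 0]}}

```text
clock: 20.35
position: [0.4343, -0.0199, 0.162]
ee_rot: [0.084, 0.671, 0.731, 0.092]
contact_force: [0.8, 1.3, -0.5]
width: -0.0002
```

{"op": "apply_moves", "data": {"commands": [0, 0, 0, 0.94, 0, 0, 0, 0, 0, 0.94, 0, 0, 0, 0, 0, 0.94, 0, 0, 0, 0, 0, 0.94, 0, 0, 0.56, 0.38, -0.11, 0, 0, 0, 0.56, 0.38, -0.11, 0, 0, 0, 0, 0, 0, 0, 0, 0, 0, 0, 0, 0, 0, 0]}}

```text
clock: 21.15
position: [0.4551, 0.0155, 0.1598]
ee_rot: [-0.106, 0.668, 0.727, -0.116]
contact_force: [-0.0, -0.0, 0.1]
width: 0.0001
```

Run:
```python
from h import *
import sys
np.set_printoptions(threshold=sys.maxsize,linewidth=250)
w=snap('wrist','w18.png'); st=manip.get_state(); print(st['position'],st['contact_force'],st['clock'])
h=cv2.cvtColor(w['frame'],cv2.COLOR_RGB2HSV); m=cv2.inRange(h,(8,60,30),(32,255,255))
n,l,s,c=cv2.connectedComponentsWithStats(m)
for i in range(1,n):
    if s[i,4]>40: print(s[i],c[i].round(1))
u,v=proj(w,(.4318,.0129,.031)).astype(int); print(u,v,w['cx'],w['cy']); print(cv2.cvtColor(w['frame'],cv2.COLOR_RGB2GRAY)[v-14:v+20,u-14:u+42:2])
```

```text
[0.45481052 0.01523247 0.16008309] [0.04526586 0.74731726 0.53003442] 21.2
[ 267  148   87   20 1155] [309.6 157.6]
[452 160  10  10  72] [456.4 164.6]
[312 187  20  20 273] [321.3 196.4]
[267 226  23  23 343] [277.3 237.7]
[335 242   9   9  63] [338.7 246.3]
320 196 321.49302357484635 196.8800701611911
[[82 83 81 81 81 80 80 80 80 80 79 79 79 78 78 77 78 78 77 77 77 77 77 77 77 77 77 77]
 [82 82 82 81 80 80 80 80 80 80 79 79 79 78 79 79 77 78 78 78 78 78 77 78 77 77 77 78]
 [79 79 78 79 78 78 77 78 77 76 75 75 75 75 75 75 75 75 74 74 74 74 74 75 74 74 75 77]
 [84 83 83 83 83 83 82 80 80 78 65 62 63 63 64 64 62 61 61 61 61 61 61 61 63 62 65 79]
 [91 90 89 89 89 88 86 79 79 81 55 52 50 52 52 51 51 49 48 49 48 48 49 48 50 50 57 85]
 [92 92 91 92 90 84 77 73 71 74 56 49 47 47 47 46 46 45 46 47 44 45 46 44 44 45 67 90]
 [91 92 90 91 89 75 68 69 68 68 62 50 48 47 47 45 46 45 45 46 45 44 45 44 44 52 83 91]
 [92 91 91 91 83 69 70 72 72 69 66 55 47 47 47 46 47 44 45 45 45 44 46 45 46 72 89 91]
 [94 93 92 91 74 69 75 76 75 73 68 62 46 47 48 45 46 46 46 45 44 45 46 44 55 86 91 91]
 [94 94 94 8
[... 1463 characters left out ...]
87]
 [80 80 80 80 81 80 79 79 78 77 65 64 65 64 64 63 63 63 62 63 61 61 63 62 61 62 64 77]
 [76 77 77 77 77 77 76 76 74 75 73 73 73 73 73 72 73 71 72 72 72 72 71 72 72 72 73 73]
 [78 78 77 77 77 78 77 77 77 76 75 75 75 75 76 74 74 75 74 74 74 75 75 75 75 74 75 75]
 [75 75 75 75 75 74 75 75 74 75 74 73 74 73 74 74 74 73 73 73 73 73 73 73 74 74 74 74]
 [80 80 78 79 80 79 79 80 78 79 78 79 79 79 78 79 78 79 78 79 78 79 78 79 79 79 79 80]
 [92 91 86 81 83 82 82 83 83 83 82 83 83 82 83 82 83 82 82 82 81 81 82 82 83 83 83 83]
 [97 95 90 82 83 84 84 84 83 83 83 83 84 82 83 83 83 83 83 83 83 82 82 83 83 83 84 82]
 [96 95 88 83 83 83 84 83 83 83 82 83 83 83 82 82 82 83 82 83 83 83 82 83 83 84 82 82]]
```

The part now sits centred on the groove (row 196.4 against 196.5), 20.7 px or about 22.4 mm from the locator's screw, with no gap on either flank. The brush, fitting and magazine blobs haven't moved. The arm is clear, so I'm handing in.

```bash
python3 -c "
from rig import manip
print(manip.sign_off())"
```

```text
the job is handed in; nothing more can be done
None
```

The job is done and handed in: the plunger was pressed once, and the fed part stands upright, home in the V notch at the track's left (+y) end. The robot's clock was at about 21 s of the 40 s allowed, and the arm was clear of everything.

- **Feeding:** I pressed the plunger to its stop, where the force rose to 22 N with no further movement. It sprang fully back, one part came out and the next dropped into place.
- **Seating:** The first push left the part about 1 mm short, resting on one side of the notch, which I saw from straight above. A second nudge with a small sideways sweep seated it.
- **Last check, from straight above:** The part is centred on the track groove with no gap to either side of the notch. Its axis is about 22.4 mm from the locator's centre, against 22.6 mm nominal.
- **Surroundings:** Between the last two straight-down views the brush, the fitting and the parts in the magazine stayed put. I did not re-measure the punch after the second nudge; it was standing normally in the side view before it.
- **What disagreed:** The visible fingertips sat about 27 mm above the reported tool position. I worked from contact force and relative views instead.
- **Unplanned contact:** During the first push the gripper briefly brushed something on the magazine side with about 6 N, probably the magazine's front, before I moved it clear.

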